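# Open the display stand's prop and lean the plaque on it

### The job

Swing the wire prop of the display stand up and over until it comes to rest firmly against the tip of its stop screw, gently and without forcing it. Then take the terracotta plaque out of the drying rack and set it down gently in the channel of the stand's ledge, about in the middle, sun side to the front, so that it leans back on the prop, and let go. Leave the other two plaques, the paint jar and the tub where they are.

Things in the scene. Friction and masses are not known exactly. Their poses are not given: they have to be found in the camera images.
- stand: display stand fixed to the table; beech base, x -100 to 80, y -100 to 100 mm, 12 thick. Origin on the table; +x from front (towards the robot) to back, z up. Ledge near the front, y -65 to 65 mm, with a channel along y for the plaque: floor 16 mm above the table, front lip at x = -82 mm (8 thick, top at 30 mm), low rear rib at x = -62 mm (7 thick, top at 22 mm)
- prop (a joint): angle of the prop, a U-shaped bail of 8 mm steel rod (arms at the stand's y = -88 and 88 mm): 0 folded flat forwards, 1.57 upright, more leans back. Hinge line along the stand's y at x = -40, z = 22 mm. It stays where left and takes 1 to 3 N at the crossbar. A stop screw, set by hand, halts it somewhere from 1.57 to 1.88 rad; where is not measured. Push it along its arc: pushed level while low, it binds
- prop_bar (a point): middle of the prop's orange crossbar: centre of the 10 mm thick bar, 115 mm from the hinge line. The rod bends if pushed with more than 15 N. The stop screw (brass tip, black knob) sits in a dark bracket 82 mm tall behind the +y arm, x -2 to 6 mm of the stand, and points at the arm, 67 mm above the table. Against it the crossbar gives about 1 mm per 4 N
- plaque: terracotta-coloured cast plaque, 12 thick (x), 120 wide (y), 170 mm tall (z), 0.2 to 0.4 kg. Origin at the centre of its underside. Stands upright in one slot of the rack; relief (yellow sun, white waves) on its -x face. Brittle: not to be knocked or pressed on the stand with more than 20 N
- plaque_sun (a point): centre of the yellow sun on the plaque's relief face, 30 mm to +y of the middle, 100 mm above the underside
- plaque_top (a point): middle of the plaque's top edge, 170 mm above its underside; the top 40 mm are plain and good to pinch across the thickness
- rack: wooden drying rack, fixed: board 245 x 150 x 12 mm, origin on the table under its centre; three slots 75 mm apart along its x, each between four 8 mm dowels that reach 57 mm above the table and leave a gap of 15 mm. The plaques stand on the board, 12 mm above the table
- plaque_white: white plaque of the same size in another slot; leave it alone
- plaque_blue: blue plaque of the same size in another slot; leave it alone
- paint_jar: paint jar with red cap, 68 mm across, 85 mm tall, origin under its centre; leave it alone
- plaster_tub: white tub, 84 mm across, 100 mm tall, origin under its centre; leave it alone
Not all that is in view belongs to the job. Leave any purple look-alike of the plaque alone.

How it is judged:
By the outcome, as a careful person would: the job done as asked, in the order asked, and still so for the second after the job is handed in, with the robot touching nothing.
It also fails if it takes over 67 s, if anything falls off the work surface, if the arm or the gripper's body presses on something with over 40 N, if the wrist force passes 120 N, or if a joint passes its speed limit or range.

### The arm

A 6-joint arm with a two-finger parallel gripper is mounted at the origin on the work surface. World frame = base frame: x ahead of the robot, y to its left, z up, the work surface at z = 0. Lengths are in m, angles in rad, forces in N, time in s.
With the tool pointing down it reaches from about 0.3 to 0.875 m from the base axis. Payload 6.4 kg.
Tool frame: the origin (TCP) lies midway between the tips of the shut fingers; the grasp point (between the pads) lies 19 mm behind it; z points along the fingers, y is the line along which they close (so a half turn about z gives the same grasp; the last joint's range is limited). The gripper opens to 85 mm and grips with 20 to 120 N. Pads are 22 mm wide; open, the fingers measure 114 mm over their backs; the gripper's body (76 mm by 85 mm) begins 54 mm behind the grasp point. The pads swing forward as they close: fully open they stand 13 mm farther back than shut.
Start: joints at [0.913, 0.181, 1.607, -0, 1.354, -0.206], TCP at [0.251, 0.517, 0.231] pointing down, gripper open.
Joint ranges: [-2.99, 2.99], [-0.89, 2.07], [0.3, 2.58], [-1.14, 4.28], [0, 2.63], [-3.12, 3.12]. Speed limits (rad/s): [2.57, 2.57, 3.01, 3.14, 3.14, 3.14].

### API

Orientations are given as a unit quaternion [w, x, y, z].
In Python, from bench import ctrl gives the robot as it stands. The module is installed in compiled form; this text tells all that it offers.
- The arm moves only by the tool move_arm, never from a script. Its argument "plan" is one flat list of numbers, 6 for each row, row after row: the shift along the world's x, y, z in units of 50 mm (1.0 is 50 mm), then the turn, a rotation vector about the world's x, y, z in rad. A call has 1 to 10 rows; each row is the pose to reach, as a shift and turn from the pose commanded when the call began; what a row does not reach only later rows make up. A row lasts 1/8 s, in which the tool goes at most 62.5 mm and 10.7 degrees, less where a joint would pass 70% of its speed; a pose out of reach is approached as far as the arm can. A call with a gripper value outside its range is refused whole. "grip" is the finger opening in mm, from 0 to 85.4, set as the call begins (left out, the last holds). The fingers move at their own pace and stop on an object; the grip force is fixed at half the most. Time passes only in rows, so rows that repeat a pose let the fingers close. It gives the time, the measured TCP pose, the force, the opening and the grip force at its end, in the units of the state.
- ctrl.get_obs(): the state, without advancing time (a new reading comes with each control period).
- ctrl.camera(name): name is "scene" or "top" or "wrist"; returns a dict with "pixels" (420x560x3 uint8, red, green, blue), "fx", "fy", "cx", "cy" (pixels), "dist_coeffs" ([k1, k2, p1, p2, k3] as OpenCV has them; the pictures are not rectified), "origin" and "attitude" of the camera in the world. Camera axes: x right, y down, z forward; pixel columns grow to the right and rows downward; lengths in m; the calibration is good to about 2 mm. A picture is of the moment at which its call begins. There is no depth.
- ctrl.hand_in(): hands the job in; it is judged then, once.
The state is a dict: "time_s": time; "q": joint angles; "dq": joint speeds; "joint_efforts": joint torques, N m; "eef_pos": TCP position; "eef_rot": TCP orientation; "wrist_force": force on the tool from outside, world axes, zero at the start; "torque": the same for the moment, N m; "opening": opening from 0.0 (shut) to 1.0 (fully open); "grasp_force": force on a finger pad.
Only numpy, scipy, OpenCV 4.12 (cv2) and the standard library are available. Lean on these libraries where they do the work, as an engineer would, in place of code of your own. Each camera call takes 0.05 s, during which the arm holds its last target. There are 200 camera calls.

## Working session

There is one attempt and no reset: what is moved stays moved. The work goes in short steps, Python scripts to look and compute and a tool call to move; the robot and the scene stay as the last step left them, time stands still between calls to the robot, and variables do not carry over. Pictures are saved under pics/ and viewed, at most 10 in all, crops included, and the job is handed in when it is done.

Besides the shell and the picture viewer there is one more tool, called after "Emit:" as name(argument=value, ...) on one line, values as JSON. move_arm: Moves the arm, as the interface text tells. Its arguments: {"type":"object","properties":{"plan":{"type":"array"},"grip":{"type":"number"}},"required":["plan"]}

```bash
mkdir -p pics && cat > h.py <<'E'
import numpy as np, cv2
from bench import ctrl
from scipy.spatial.transform import Rotation as R
def cam(n,save=None):
    c=ctrl.camera(n)
    if save: cv2.imwrite('pics/'+save,cv2.cvtColor(c['pixels'],cv2.COLOR_RGB2BGR))
    c['K']=np.array([[c['fx'],0,c['cx']],[0,c['fy'],c['cy']],[0,0,1.]]);c['D']=np.array(c['dist_coeffs'],float)
    a=np.array(c['attitude'],float)
    c['R']=a if a.shape==(3,3) else R.from_quat(a[[1,2,3,0]]).as_matrix()
    c['o']=np.array(c['origin'],float);return c
def rays(c,px):
    p=cv2.undistortPoints(np.array(px,float).reshape(-1,1,2),c['K'],c['D']).reshape(-1,2)
    return np.c_[p,np.ones(len(p))]@c['R'].T
def onz(c,px,z):
    d=rays(c,px);return c['o']+d*((z-c['o'][2])/d[:,2])[:,None]
def tri(c1,p1,c2,p2):
    d1=rays(c1,[p1])[0];d2=rays(c2,[p2])[0]
    s=np.linalg.lstsq(np.c_[d1,-d2],c2['o']-c1['o'],rcond=None)[0]
    a=c1['o']+d1*s[0];b=c2['o']+d2*s[1];return (a+b)/2,np.linalg.norm(a-b)
def proj(c,P):
    Rc=c['R'].T;return cv2.projectPoints(np.array(P,float).reshape(-1,1,3),cv2.Rodrigues(Rc)[0],-Rc@c['o'],c['K'],c['D'])[0].reshape(-1,2)
E
python3 - <<'E'
from h import *
a=cam('scene','s0.png');b=cam('top','t0.png')
for c in(a,b):print(c['attitude'],c['o'],c['fx'],c['D'])
o=ctrl.get_obs();print(o['eef_pos'],o['eef_rot'],o['wrist_force'],o['time_s'])
E
```

```text
[-0.33832602  0.87337391  0.32973526 -0.11844062] [ 0.99060177 -0.51658069  0.87360785] 419.71313727644764 [-0.04734731  0.          0.          0.          0.        ]
[-0.02543476  0.70735311 -0.70614744  0.01898528] [0.46282312 0.00157175 1.56466317] 528.8398377273144 [-0.19567164  0.          0.          0.          0.        ]
[0.25071369 0.51690105 0.23047561] [-3.33696882e-04  2.23987613e-01  9.74591658e-01 -7.34006592e-04] [ 0.26297768 -0.17118152 -0.15747069] 0.1
```

View pics/s0.png

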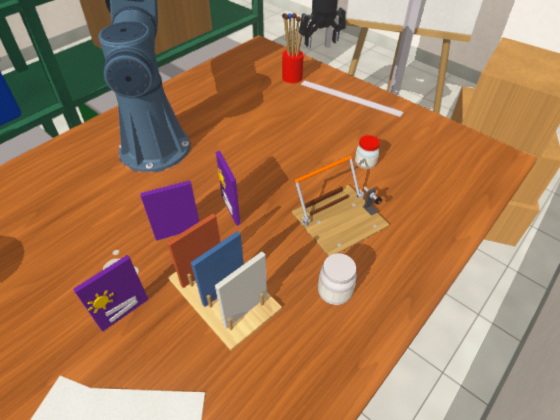

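View pics/t0.png

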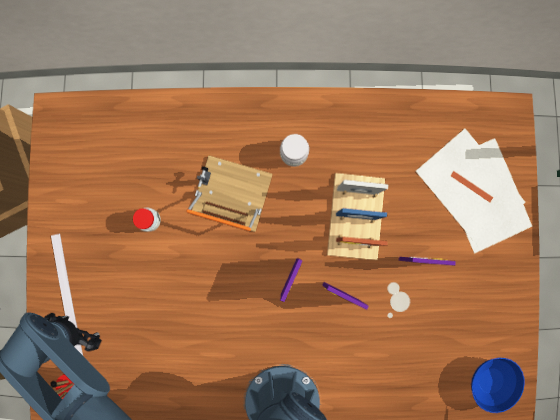

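The scene view shows the stand at about (340,215), the half-raised orange crossbar at (325,170), and the rack at (225,290) with the terracotta plaque nearest the robot. In the top view the stand is at (230,193), the rack at (357,216), the terracotta plaque at (360,241), the jar at (146,219) and the tub at (294,150). Purple look-alikes stand near the terracotta plaque.

```bash
python3 - <<'E'
from h import *
s=cv2.imread('pics/s0.png');t=cv2.imread('pics/t0.png')
f=lambda i,x,y,w,h:cv2.resize(i[y:y+h,x:x+w],(400,300),interpolation=cv2.INTER_CUBIC)
cv2.imwrite('pics/c1.png',np.vstack([np.hstack([f(s,280,140,120,90+30-30),f(t,175,145,120,90)]),np.hstack([f(s,150,200,160,120),f(t,310,165,120,90)])]))
hs=lambda i:cv2.cvtColor(i,cv2.COLOR_BGR2HSV)
a=cam('scene');b=cam('top')
for n,i in(('s',s),('t',t)):
    H=hs(i)
    for nm,lo,hi,roi in(('orange',(5,230,200),(16,255,255),(280,140,120,110) if n=='s' else (175,145,110,100)),
                        ('terra',(2,140,60),(12,255,255),(165,210,60,80) if n=='s' else (320,230,80,20)),('white',(0,0,150),(180,60,255),(210,250,65,75) if n=='s' else (330,165,70,40)),
                        ('blue',(100,120,40),(125,255,255),(185,230,70,80) if n=='s' else (320,200,80,25)),('beech',(12,80,120),(24,190,255),(280,180,120,80) if n=='s' else (180,145,110,100)),('rack',(12,60,120),(26,190,255),(160,260,130,90) if n=='s' else (320,165,75,105))):
        x,y,w,h=roi;m=cv2.inRange(H[y:y+h,x:x+w],lo,hi)
        cs=cv2.findContours(m,0,2)[0]
        if not cs: print(n,nm,'none');continue
        c=max(cs,key=cv2.contourArea);r=cv2.boxPoints(cv2.minAreaRect(c))+[x,y]
        print(n,nm,cv2.contourArea(c),r.round(1).tolist())
E
```

```text
s orange 157.5 [[294.2, 179.2], [350.4, 154.6], [351.8, 157.9], [295.6, 182.5]]
s terra 2111.5 [[140.7, 271.2], [197.9, 193.1], [236.3, 221.2], [179.1, 299.3]]
s white 2014.0 [[201.5, 294.1], [261.7, 250.8], [285.4, 283.7], [225.2, 327.0]]
s blue 1300.0 [[179.6, 272.9], [232.0, 226.2], [254.4, 251.3], [202.0, 298.0]]
s beech 6425.0 [[280.0, 180.0], [399.0, 180.0], [399.0, 259.0], [280.0, 259.0]]
s rack 7044.5 [[160.0, 260.0], [289.0, 260.0], [289.0, 349.0], [160.0, 349.0]]
t orange none
t terra 495.5 [[336.0, 230.0], [399.0, 230.0], [399.0, 249.0], [336.0, 249.0]]
t white 165.5 [[342.7, 183.7], [343.2, 178.9], [387.5, 183.5], [387.0, 188.3]]
t blue 193.0 [[336.8, 215.0], [337.4, 208.2], [386.2, 212.2], [385.7, 218.9]]
t beech 10557.0 [[180.0, 244.0], [180.0, 145.0], [289.0, 145.0], [289.0, 244.0]]
t rack 7302.0 [[320.0, 165.0], [394.0, 165.0], [394.0, 269.0], [320.0, 269.0]]
```

View pics/c1.png

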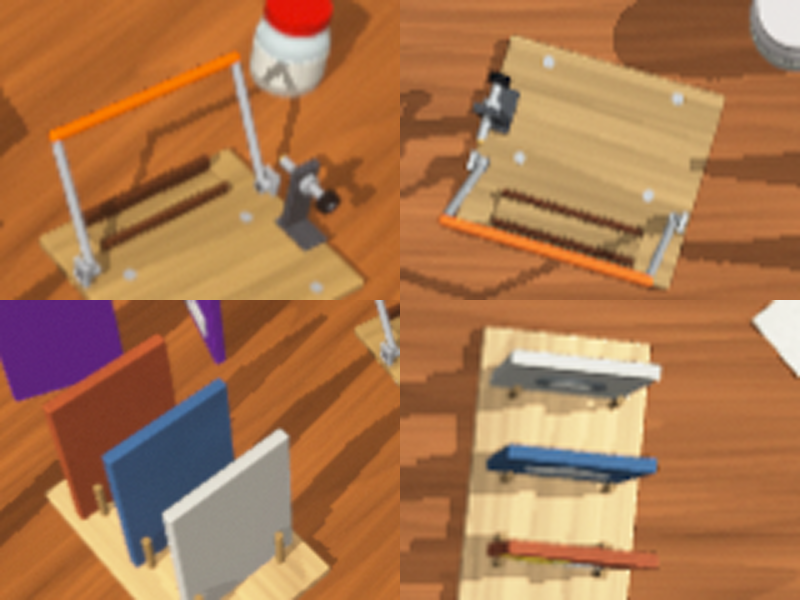

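The crops show the stand's base corners in the top view near (208.6,156), (272,174) and (255,232), with the bar ends at (187.3,210.7) and (250.6,229.9). The stop bracket is at the image-left end, which is +y. The sun side of the terracotta plaque faces the robot, seen as yellow in the top view.

```bash
python3 - <<'E'
from h import *
a=cam('scene');b=cam('top')
T=lambda p:(p[0]/3.3333+175,p[1]/3.3333+145)
S=lambda p:(p[0]/3.3333+280,p[1]/3.3333+140)
T2=lambda p:(p[0]/3.3333+310,p[1]/3.3333+165)
S2=lambda p:(p[0]/2.5+150,p[1]/2.5+200)
cor=onz(b,[T((112,37)),T((323,97)),T((268,290))],.012);print('base',cor.round(4),np.linalg.norm(np.diff(cor,axis=0),axis=1))
ux=cor[1]-cor[2];yaw=np.arctan2(ux[1],ux[0]);uy=cor[0]-cor[1];print('yaw',yaw,np.arctan2(-uy[0],uy[1]))
yaw=(yaw+np.arctan2(-uy[0],uy[1]))/2
c,s=np.cos(yaw),np.sin(yaw);M=np.array([[c,-s],[s,c]])
org=np.mean([cor[0,:2]-M@[.08,.1],cor[1,:2]-M@[.08,-.1],cor[2,:2]-M@[-.1,-.1]],0);print('stand',org,yaw)
L=tri(a,S((237,58)),b,T((41,219)));Rr=tri(a,S((55,135)),b,T((252,283)));print('bar',L,Rr,np.linalg.norm(L[0]-Rr[0]))
for P in(L[0],Rr[0]):
    q=M.T@(P[:2]-org);print('in stand',q,P[2],'ang',np.arctan2(P[2]-.022,-.04-q[0]) ,np.hypot(P[2]-.022,-.04-q[0]))
p1=tri(a,S2((163,38)),b,T2((92,248)));p2=tri(a,S2((48,108)),b,T2((258,262)));print('plq',p1,p2,np.linalg.norm(p1[0]-p2[0]))
print('top plane',onz(b,[T2((92,248)),T2((258,262))],.182), onz(a,[S2((163,38)),S2((48,108))],.182))
pk=onz(b,[T2((84,327-300+0)),T2((250,345-300))],.012);print('rack edge',pk)
print('jar,tub',onz(b,[(146,219)],.085),onz(b,[(294,150)],.1))
E
```

```text
base [[0.7332 0.2212 0.012 ]
 [0.6787 0.0321 0.012 ]
 [0.5073 0.0802 0.012 ]] [0.19675972 0.1779884 ]
yaw -0.27323199683117166 -0.2804902365928021
stand [0.62961321 0.14870982] -0.2768611167119869
bar (array([0.5637653 , 0.26519427, 0.11282763]), np.float64(0.002183546988876806)) (array([0.51229207, 0.09002999, 0.1179177 ]), np.float64(0.006090271450415035)) 0.18264152327629568
in stand [-0.09517988  0.09404979] 0.11282763379604338 ang 1.0248635080765631 0.10627548445670958
in stand [-0.09681392 -0.08851348] 0.11791770470302071 ang 1.036043454328397 0.11148106327136299
plq (array([ 0.48149275, -0.1480741 ,  0.16358352]), np.float64(0.006628236751560044)) (array([ 0.47337749, -0.27459008,  0.17734794]), np.float64(0.004126190580917253)) 0.1275210252601699
top plane [[ 0.48334846 -0.14359002  0.182     ]
 [ 0.47214043 -0.27536406  0.182     ]] [[ 0.49245682 -0.1599756   0.182     ]
 [ 0.47826907 -0.27468779  0.182     ]]
rack edge [[ 0.68212032 -0.15544224  0.012     ]
 [ 0.66673476 -0.30441218  0.012     ]]
jar,tub [[0.54105042 0.38859922 0.085     ]] [[ 0.73478291 -0.03135893  0.1       ]]
```

```bash
cat >> h.py <<'E'
ORG=np.array([.630,.149]);YAW=-.277
def w(x,y,z): # stand frame mm -> world m
    c,s=np.cos(YAW),np.sin(YAW);return np.array([ORG[0]+(c*x-s*y)/1e3,ORG[1]+(s*x+c*y)/1e3,z/1e3])
R0=np.diag([-1.,1,-1])
def rt(yaw,phi=0): # tool down, x axis opposite to yaw direction, tilted so fingers point phi ahead
    return R.from_euler('z',yaw)*R.from_euler('y',-phi)*R.from_matrix(R0)
def go(P,Rt,P0=None,Rc0=None):
    o=ctrl.get_obs()
    if P0 is None: P0=np.array(o['eef_pos'])
    if Rc0 is None: q=np.array(o['eef_rot']);Rc0=R.from_quat(q[[1,2,3,0]])
    return ((np.array(P)-P0)/.05).round(3).tolist(),(Rt*Rc0.inv()).as_rotvec().round(3).tolist()
def pushpose(th,gap,r=-15):
    bar=np.array([-40-115*np.cos(th),22+115*np.sin(th)]);rad=np.array([-np.cos(th),np.sin(th)]);t=np.array([np.sin(th),np.cos(th)])
    q=bar+r*rad-t*(16+gap);return w(q[0],0,q[1]),rt(YAW,np.pi/2-th)
E
python3 - <<'E'
from h import *
P,Q=pushpose(1.03,25);print(P,go(P,Q))
print(go(P+[-.03,.03,.11],Q))
E
```

```text
[0.50819601 0.18362998 0.08662233] ([5.146, -6.671, -2.887], [-0.193, -0.506, 0.171])
([4.546, -6.071, -0.687], [-0.193, -0.506, 0.171])
```

Emit:
move_arm(plan=[0.8,-1.1,-0.1,-0.03,-0.08,0.03,1.6,-2.1,-0.2,-0.06,-0.16,0.06,2.4,-3.2,-0.35,-0.1,-0.25,0.09,3.2,-4.2,-0.5,-0.13,-0.34,0.12,3.9,-5.2,-0.6,-0.16,-0.42,0.14,4.5,-6.0,-0.7,-0.19,-0.5,0.17,4.7,-6.3,-1.3,-0.19,-0.506,0.17,4.9,-6.5,-2.0,-0.19,-0.506,0.17,5.15,-6.67,-2.89,-0.193,-0.506,0.171,5.15,-6.67,-2.89,-0.193,-0.506,0.171], grip=0)

```text
time_s: 1.55
eef_pos: [0.506, 0.1821, 0.0827]
eef_rot: [0.261, 0.133, 0.955, -0.039]
wrist_force: [-0.6, -0.1, -0.7]
opening: 0.005
grasp_force: 0.0
```

```bash
python3 - <<'E'
from h import *
s=cam('scene');t=cam('top');v=cam('wrist')
f=lambda c,x,y,w,h:cv2.resize(cv2.cvtColor(c['pixels'],4)[y:y+h,x:x+w],(400,300),interpolation=cv2.INTER_CUBIC)
cv2.imwrite('pics/c2.png',np.vstack([np.hstack([f(s,270,120,140,105),f(t,175,145,120,90)]),np.hstack([f(v,0,0,560,420),f(s,150,200,160,120)])]))
P,Q=pushpose(1.03,25);print(go(P,Q),ctrl.get_obs()['wrist_force'],ctrl.get_obs()['time_s'])
E
```

```text
([-0.022, -0.016, -0.037], [-0.0, 0.002, -0.001]) [0.3376045  0.19960401 0.67277269] 1.7
```

View pics/c2.png

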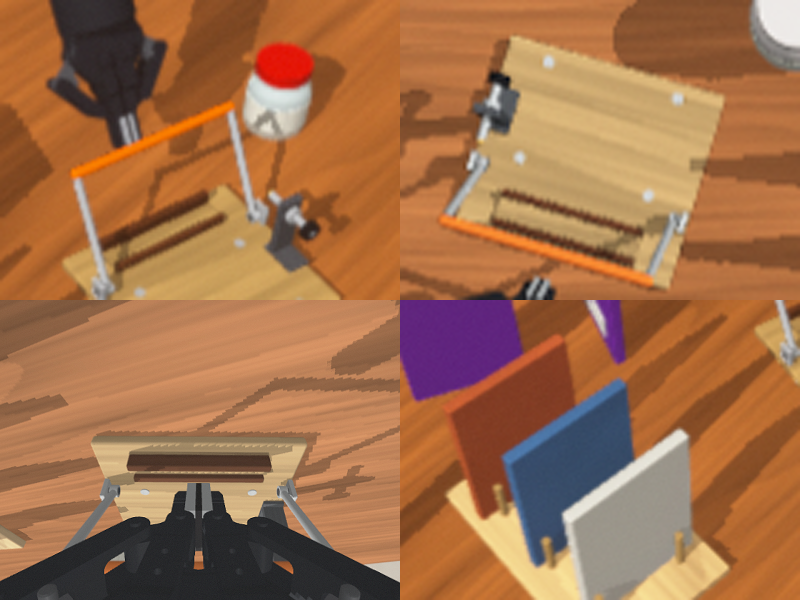

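The gripper is in front of the bar with a clear gap, and the bar has not moved. Next I estimate the stop angle from the screw tip and work out the arc rows.

```bash
python3 - <<'E'
from h import *
a=cam('scene');b=cam('top')
p=onz(b,[(83/3.3333+175,137/3.3333+145)],.067)[0]
q=tri(a,(283/3.3333+280,158/3.3333+140),b,(83/3.3333+175,137/3.3333+145))
c,s=np.cos(YAW),np.sin(YAW)
for P in(p,q[0]):
    l=np.array([[c,s],[-s,c]])@(P[:2]-ORG);print(l,P[2])
    print('th stop',np.arctan2(45,-(l[0]*1e3-4+40)))
P0,Q0=pushpose(1.03,25)
for th,g in((1.03,0),(1.1,0),(1.2,0),(1.3,0),(1.4,0),(1.5,0),(1.6,0),(1.7,0),(1.8,0),(1.9,0)):
    P,Q=pushpose(th,g);print(th,*go(P,Q,P0,Q0))
v=cam('wrist');I=v['pixels']
print(I[200:270,250].sum(1).tolist())
d=onz(v,[[250,r] for r in range(208,260)],.016)[:,:2]-ORG
print((d@np.array([c,-(-s)])*1e3).round(1).tolist())
E
```

```text
[-0.01768354  0.08679124] 0.06699999999999995
th stop 1.95735048791488
[-0.01740319  0.08722397] 0.06622052259588385
th stop 1.962683313323634
1.03 [0.412, -0.117, 0.257] [0.0, 0.0, 0.0]
1.1 [0.52, -0.148, 0.345] [0.019, 0.067, -0.0]
1.2 [0.683, -0.194, 0.456] [0.046, 0.164, 0.0]
1.3 [0.855, -0.243, 0.549] [0.074, 0.26, -0.0]
1.4 [1.036, -0.295, 0.624] [0.101, 0.356, 0.0]
1.5 [1.223, -0.348, 0.68] [0.129, 0.452, 0.0]
1.6 [1.415, -0.402, 0.716] [0.156, 0.548, 0.0]
1.7 [1.609, -0.458, 0.732] [0.183, 0.644, 0.0]
1.8 [1.804, -0.513, 0.728] [0.211, 0.741, 0.0]
1.9 [1.997, -0.568, 0.704] [0.238, 0.837, 0.0]
[403, 393, 389, 391, 390, 395, 407, 420, 331, 186, 158, 152, 160, 143, 159, 155, 162, 161, 170, 172, 173, 165, 170, 164, 173, 165, 165, 173, 204, 222, 222, 224, 220, 246, 236, 293, 509, 411, 400, 262, 174, 170, 172, 177, 176, 210, 245, 262, 263, 262, 245, 404, 481, 470, 475, 489, 502, 497, 502, 502, 505, 491, 486, 485, 488, 508, 565, 353, 147, 110]
[-92.7, -91.7, -90.8, -89.9, -88.9, -88.0, -87.0, -86.0, -85.1, -84.1, -83.1, -82.1, -81.1, -80.1, -79.1, -78.1, -77.1, -76.1, -75.0, -74.0, -72.9, -71.9, -70.8, -69.8, -68.7, -67.6, -66.5, -65.4, -64.3, -63.2, -62.1, -61.0, -59.8, -58.7, -57.6, -56.4, -55.3, -54.1, -52.9, -51.7, -50.5, -49.3, -48.1, -46.9, -45.7, -44.5, -43.2, -42.0, -40.7, -39.4, -38.2, -36.9]
```

```bash
python3 - <<'E'
from h import *
v=cam('wrist');c,s=np.cos(YAW),np.sin(YAW);f=lambda p:(((p[:,:2]-ORG)@np.array([c,s]))*1e3).round(1).tolist()
print('cam',f(v['o'][None]),v['o'])
for z in(.012,.016,.022,.030):print(z,f(onz(v,[[250,r] for r in(208.5,228,235.5,239,245,251,266.5)],z)))
I=v['pixels'];print(I[205:255,250].tolist())
E
```

```text
cam [-256.3] [0.38376181 0.22013243 0.17450724]
0.012 [-88.3, -68.5, -60.3, -56.3, -49.2, -41.8, -21.4]
0.016 [-92.4, -73.1, -65.1, -61.2, -54.3, -47.1, -27.2]
0.022 [-98.6, -80.1, -72.3, -68.6, -61.9, -55.0, -35.8]
0.03 [-106.9, -89.3, -82.0, -78.4, -72.1, -65.6, -47.4]
[[159, 135, 99], [162, 136, 101], [170, 143, 106], [140, 118, 87], [124, 106, 78], [122, 104, 79], [124, 108, 79], [114, 96, 71], [74, 57, 44], [64, 44, 35], [71, 50, 39], [73, 51, 42], [73, 53, 41], [75, 49, 38], [75, 52, 40], [76, 53, 40], [76, 52, 42], [74, 50, 38], [73, 52, 41], [75, 54, 41], [73, 52, 40], [72, 50, 36], [78, 56, 45], [92, 64, 51], [97, 66, 48], [105, 70, 51], [102, 70, 52], [102, 67, 52], [105, 70, 52], [109, 72, 55], [107, 70, 52], [207, 174, 127], [166, 142, 105], [159, 134, 100], [129, 104, 80], [82, 60, 47], [77, 54, 41], [76, 55, 41], [77, 56, 42], [74, 53, 39], [93, 66, 50], [109, 74, 56], [122, 83, 62], [120, 82, 60], [120, 79, 60], [119, 77, 56], [168, 137, 102], [195, 165, 121], [192, 164, 119], [190, 159, 115]]
```

Emit:
move_arm(plan=[0.14,-0.04,0.09,0,0,0,0.27,-0.08,0.17,0,0,0,0.36,-0.1,0.22,0,0,0,0.41,-0.12,0.26,0,0,0,0.52,-0.15,0.345,0.019,0.067,0,0.6,-0.17,0.4,0.032,0.115,0,0.683,-0.194,0.456,0.046,0.164,0])

```text
time_s: 2.78
eef_pos: [0.5418, 0.174, 0.1089]
eef_rot: [0.18, 0.135, 0.974, -0.026]
wrist_force: [-1.3, 0.3, -0.6]
opening: 0.001
grasp_force: 0.9
```

Emit:
move_arm(plan=[0.085,-0.024,0.048,0.014,0.048,0,0.172,-0.049,0.093,0.027,0.096,0,0.262,-0.075,0.132,0.041,0.144,0,0.353,-0.101,0.168,0.055,0.192,0,0.446,-0.127,0.198,0.068,0.24,0,0.54,-0.154,0.224,0.082,0.288,0])

```text
time_s: 3.52
eef_pos: [0.5691, 0.1663, 0.1203]
eef_rot: [0.033, 0.138, 0.99, -0.005]
wrist_force: [-2.8, -0.1, -1.1]
opening: 0.001
grasp_force: 0.8
```

```bash
python3 - <<'E'
from h import *
o=ctrl.get_obs();print(o['wrist_force'],o['eef_pos'],pushpose(1.5,0)[0])
s=cam('scene');t=cam('top');v=cam('wrist')
f=lambda c,x,y,w,h:cv2.resize(cv2.cvtColor(c['pixels'],4)[y:y+h,x:x+w],(400,300),interpolation=cv2.INTER_CUBIC)
cv2.imwrite('pics/c3.png',np.vstack([np.hstack([f(s,280,110,140,105),f(t,175,145,120,90)]),np.hstack([f(v,0,0,560,420),f(s,280,160,120,90)])]))
P0,Q0=pushpose(1.5,0)
for th in(1.53,1.56,1.59,1.62,1.65,1.68,1.7):
    P,Q=pushpose(th,0);print(th,*go(P,Q,P0,Q0))
E
```

```text
[-2.84418942 -0.12529526 -1.10957483] [0.56905695 0.1662647  0.12034219] [0.56936919 0.16623789 0.1206177 ]
1.53 [0.057, -0.016, 0.013] [0.008, 0.029, -0.0]
1.56 [0.115, -0.033, 0.024] [0.016, 0.058, -0.0]
1.59 [0.172, -0.049, 0.033] [0.025, 0.087, 0.0]
1.62 [0.23, -0.065, 0.041] [0.033, 0.115, 0.0]
1.65 [0.288, -0.082, 0.047] [0.041, 0.144, -0.0]
1.68 [0.347, -0.099, 0.051] [0.049, 0.173, 0.0]
1.7 [0.386, -0.11, 0.052] [0.055, 0.192, 0.0]
```

View pics/c3.png

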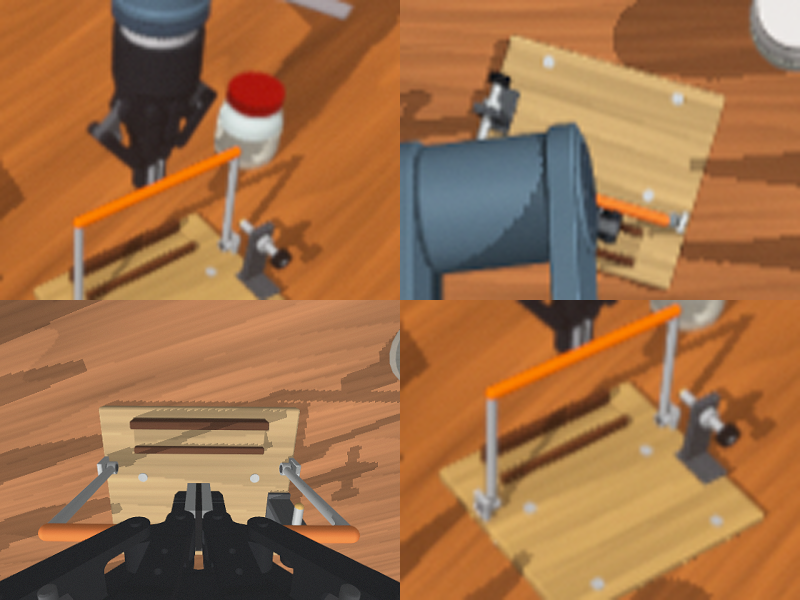

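The prop is now nearly upright at about 1.5 rad. The bar rests on the fingers and the arm is still clear of the screw tip.

Emit:
move_arm(plan=[0.057,-0.016,0.013,0.008,0.029,0,0.115,-0.033,0.024,0.016,0.058,0,0.172,-0.049,0.033,0.025,0.087,0,0.23,-0.065,0.041,0.033,0.115,0,0.288,-0.082,0.047,0.041,0.144,0])

```text
time_s: 4.3
eef_pos: [0.5843, 0.1622, 0.1231]
eef_rot: [-0.04, 0.138, 0.99, 0.005]
wrist_force: [-2.3, -0.0, 0.0]
opening: 0.002
grasp_force: 0.7
```

```bash
python3 - <<'E'
from h import *
P0,Q0=pushpose(1.65,0);print(ctrl.get_obs()['eef_pos'],P0)
for th in(1.68,1.71,1.74,1.76,1.78,1.8,1.82,1.84,1.86,1.88):
    P,Q=pushpose(th,0);print(th,*go(P,Q,P0,Q0))
s=cam('scene');cv2.imwrite('pics/c4.png',cv2.resize(cv2.cvtColor(s['pixels'],4)[130:220,290:410],(800,600),interpolation=2))
E
```

```text
[0.5843136  0.16223882 0.12312464] [0.58379344 0.16213694 0.12295244]
1.68 [0.058, -0.017, 0.004] [0.008, 0.029, 0.0]
1.71 [0.117, -0.033, 0.006] [0.016, 0.058, 0.0]
1.74 [0.175, -0.05, 0.006] [0.025, 0.087, 0.0]
1.76 [0.214, -0.061, 0.005] [0.03, 0.106, 0.0]
1.78 [0.253, -0.072, 0.004] [0.036, 0.125, 0.0]
1.8 [0.292, -0.083, 0.001] [0.041, 0.144, 0.0]
1.82 [0.331, -0.094, -0.002] [0.046, 0.164, -0.0]
1.84 [0.37, -0.105, -0.006] [0.052, 0.183, 0.0]
1.86 [0.408, -0.116, -0.011] [0.057, 0.202, 0.0]
1.88 [0.447, -0.127, -0.017] [0.063, 0.221, 0.0]
```

View pics/c4.png

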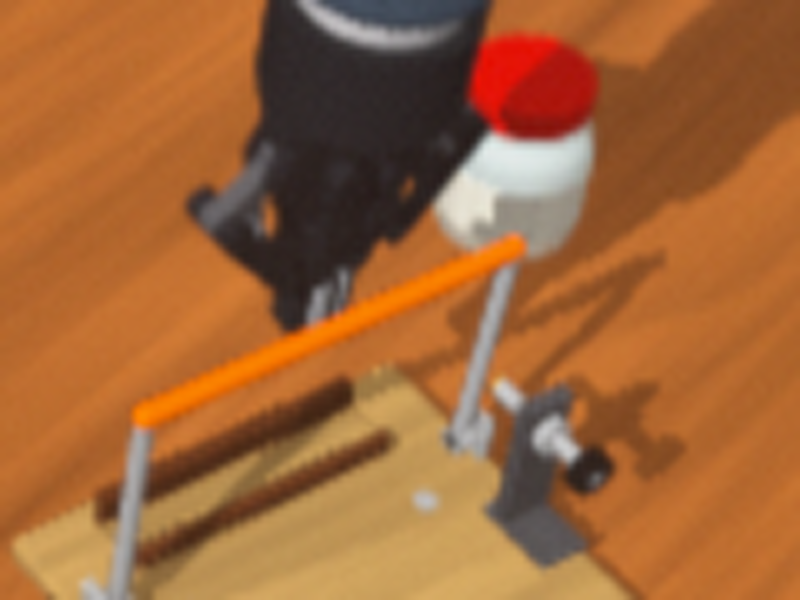

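The arm is nearing the brass tip, which is at crop (497,383), with a gap of a few mm. From here I move in 1 mm steps and check the force.

Emit:
move_arm(plan=[0.02,-0.006,0.002,0.003,0.01,0,0.039,-0.011,0.003,0.006,0.019,0,0.039,-0.011,0.003,0.006,0.019,0])

```text
time_s: 4.72
eef_pos: [0.5862, 0.1617, 0.1233]
eef_rot: [-0.049, 0.138, 0.989, 0.007]
wrist_force: [-0.4, 0.2, 0.5]
opening: 0.001
grasp_force: 0.2
```

Emit:
move_arm(plan=[0.02,-0.006,0.001,0.003,0.01,0,0.039,-0.011,0.002,0.006,0.019,0,0.039,-0.011,0.002,0.006,0.019,0])

```text
time_s: 5.1
eef_pos: [0.5883, 0.1612, 0.1234]
eef_rot: [-0.058, 0.137, 0.989, 0.009]
wrist_force: [-0.7, -0.3, 1.3]
opening: -0.002
grasp_force: 0.4
```

Emit:
move_arm(plan=[0.02,-0.006,0,0.003,0.01,0,0.039,-0.011,0,0.006,0.019,0])

```text
time_s: 5.35
eef_pos: [0.59, 0.1607, 0.1235]
eef_rot: [-0.069, 0.137, 0.988, 0.01]
wrist_force: [-2.2, 0.2, 0.4]
opening: 0.003
grasp_force: 0.6
```

Emit:
move_arm(plan=[0.02,-0.006,0,0.003,0.01,0,0.039,-0.011,0,0.006,0.019,0])

```text
time_s: 5.6
eef_pos: [0.5921, 0.1601, 0.1235]
eef_rot: [-0.078, 0.137, 0.987, 0.012]
wrist_force: [-1.3, 0.1, 0.7]
opening: 0.004
grasp_force: 0.6
```

Emit:
move_arm(plan=[0.02,-0.006,-0.001,0.003,0.01,0,0.039,-0.011,-0.002,0.006,0.019,0])

```text
time_s: 5.85
eef_pos: [0.594, 0.1595, 0.1233]
eef_rot: [-0.088, 0.137, 0.987, 0.014]
wrist_force: [-1.1, -0.1, 1.7]
opening: 0.002
grasp_force: 0.6
```

Emit:
move_arm(plan=[0.02,-0.006,-0.001,0.003,0.01,0,0.039,-0.011,-0.002,0.006,0.019,0])

```text
time_s: 6.1
eef_pos: [0.5959, 0.159, 0.1232]
eef_rot: [-0.098, 0.137, 0.986, 0.015]
wrist_force: [-1.0, -0.3, 0.5]
opening: -0.004
grasp_force: 0.6
```

Emit:
move_arm(plan=[0.02,-0.006,-0.001,0.003,0.01,0,0.039,-0.011,-0.003,0.006,0.019,0])

```text
time_s: 6.35
eef_pos: [0.5975, 0.1585, 0.1231]
eef_rot: [-0.108, 0.137, 0.985, 0.017]
wrist_force: [-2.7, -0.2, 3.2]
opening: -0.0
grasp_force: 1.8
```

Emit:
move_arm(plan=[0.02,-0.006,-0.002,0.003,0.01,0,0.039,-0.011,-0.003,0.006,0.019,0])

```text
time_s: 6.6
eef_pos: [0.5987, 0.1582, 0.1231]
eef_rot: [-0.119, 0.136, 0.983, 0.019]
wrist_force: [-7.6, 1.7, 6.0]
opening: -0.006
grasp_force: 4.4
```

The prop is against the stop, with about 8–10 N at the bar. I back off along the arc's reverse.

Emit:
move_arm(plan=[0,0,0,0,0,0,-0.03,0.01,0.005,0,0,0,-0.15,0.04,0.02,0,0,0,-0.6,0.17,0.1,0,0,0,-1.2,0.34,0.5,0,0,0])

```text
time_s: 7.22
eef_pos: [0.5385, 0.1747, 0.1466]
eef_rot: [-0.118, 0.137, 0.983, 0.018]
wrist_force: [0.3, -0.2, 1.2]
opening: 0.001
grasp_force: 0.0
```

```bash
python3 - <<'E'
from h import *
o=ctrl.get_obs();print(o['eef_pos'],o['wrist_force'])
Q=rt(-.1-np.pi/2)
print(go([.478,-.211,.30],Q), Q.as_matrix().round(2).tolist())
s=cam('scene','s5.png')
H=cv2.cvtColor(cv2.imread('pics/s5.png'),40)
m=cv2.inRange(H,(5,230,200),(16,255,255));m[:,:280]=0;m[:,420:]=0
c=max(cv2.findContours(m,0,2)[0],key=cv2.contourArea);r=cv2.boxPoints(cv2.minAreaRect(c));print(r)
for th in(1.74,1.76,1.78,1.8,1.82,1.84):print(th,proj(s,[w(-40-115*np.cos(th),y,22+115*np.sin(th)) for y in(-92,92)]).round(1).tolist())
cv2.imwrite('pics/c5.png',cv2.resize(cv2.imread('pics/s5.png')[130:220,290:410],(800,600),interpolation=2))
E
```

```text
[0.53854032 0.17471517 0.14659681] [ 0.34015415 -0.19053367  1.16584085]
([-1.211, -7.714, 3.068], [-0.217, -0.143, -1.387]) [[0.1, 1.0, 0.0], [1.0, -0.1, 0.0], [0.0, 0.0, -1.0]]
[[313.12192 195.0976 ]
 [370.38535 168.66833]
 [371.96585 172.09271]
 [314.70242 198.52197]]
1.74 [[312.1, 194.5], [369.5, 167.3]]
1.76 [[312.6, 195.2], [370.0, 167.9]]
1.78 [[313.1, 195.9], [370.6, 168.6]]
1.8 [[313.6, 196.6], [371.1, 169.2]]
1.82 [[314.2, 197.4], [371.6, 169.8]]
1.84 [[314.7, 198.1], [372.2, 170.5]]
```

View pics/c5.png

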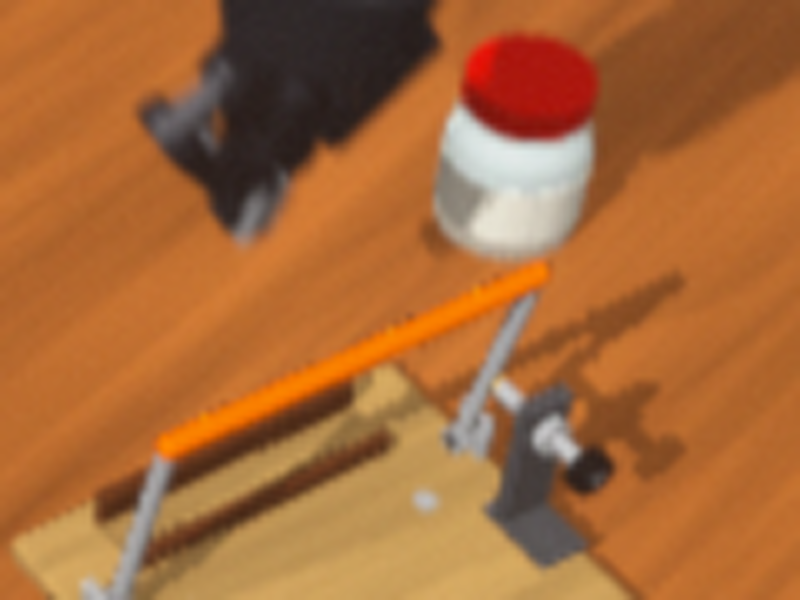

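The arm now touches the brass tip at crop (493,383), and the bar position fits about 1.80 rad. On to the plaque.

Emit:
move_arm(plan=[-0.15,-0.5,0.9,-0.02,-0.014,-0.139,-0.25,-1.2,1.7,-0.043,-0.029,-0.277,-0.4,-2.0,2.4,-0.065,-0.043,-0.416,-0.5,-2.9,3.0,-0.087,-0.057,-0.555,-0.6,-3.8,3.07,-0.11,-0.07,-0.69,-0.75,-4.7,3.07,-0.13,-0.086,-0.83,-0.9,-5.6,3.07,-0.152,-0.1,-0.97,-1.0,-6.5,3.07,-0.174,-0.114,-1.11,-1.1,-7.2,3.07,-0.195,-0.13,-1.25,-1.21,-7.71,3.07,-0.217,-0.143,-1.387], grip=45)

```text
time_s: 8.52
eef_pos: [0.4789, -0.2124, 0.3014]
eef_rot: [0.002, 0.743, 0.669, -0.0]
wrist_force: [0.4, 0.4, -0.3]
opening: 0.528
grasp_force: 0.0
```

```bash
python3 - <<'E'
from h import *
o=ctrl.get_obs();print(o['eef_pos'],o['opening'])
v=cam('wrist','w6.png');print(v['o'],v['R'].round(2).tolist())
print(proj(v,[[.482,-.148,.182],[.473,-.2746,.182]]))
E
```

```text
[ 0.4789272  -0.21243942  0.30142669] 0.5279411884296689
[ 0.4870213  -0.14466928  0.44238034] [[0.99, -0.1, -0.03], [-0.1, -0.96, -0.27], [0.0, 0.27, -0.96]]
[[270.1967364  119.80188602]
 [276.43235587 281.37984395]]
```

View pics/w6.png

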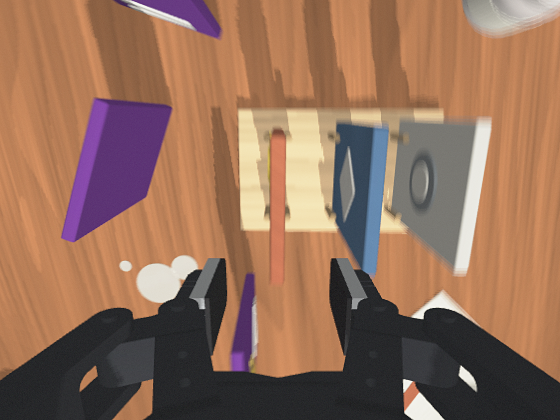

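The terracotta plaque's top edge runs from (279,130) to (277,283), between the fingers in x. The purple plaque at (243,320) stays clear.

```bash
python3 - <<'E'
from h import *
v=cam('wrist');H=cv2.cvtColor(v['pixels'],cv2.COLOR_RGB2HSV)
m=cv2.inRange(H,(3,120,120),(14,255,255));m[:,:262]=0;m[:,292:]=0;m[:118]=0;m[295:]=0
print([(r,np.flatnonzero(m[r])[[0,-1]].tolist()) for r in range(125,290,6) if m[r].any()])
L=[];Rr=[]
for r in range(150,275):
    x=np.flatnonzero(m[r]); L.append((x[0]-.5,r));Rr.append((x[-1]+.5,r))
A=onz(v,L,.182);B=onz(v,Rr,.182)
fa=np.polyfit(A[:,1],A[:,0],1);fb=np.polyfit(B[:,1],B[:,0],1);print('slopes',fa,fb,'w',np.median(B[:,0]-A[:,0]),'yaw',-np.arctan(fa[0]),-np.arctan(fb[0]))
print('ends',onz(v,[(279,130),(277,283.5)],.182))
print('mid x at y=-.21', np.polyval((fa+fb)/2,-.21))
E
```

```text
[(131, [269, 284]), (137, [269, 284]), (143, [270, 284]), (149, [270, 284]), (155, [270, 284]), (161, [270, 284]), (167, [270, 284]), (173, [270, 284]), (179, [270, 285]), (185, [270, 285]), (191, [271, 285]), (197, [271, 285]), (203, [271, 285]), (209, [271, 285]), (215, [271, 285]), (221, [271, 285]), (227, [262, 291]), (233, [262, 291]), (239, [262, 291]), (245, [262, 291]), (251, [262, 291]), (257, [262, 291]), (263, [262, 291]), (269, [262, 291]), (275, [262, 291]), (281, [262, 291]), (287, [262, 291])]
slopes [0.21345923 0.51762156] [0.02902388 0.49343729] w 0.011518968513259897 yaw -0.2103029980740536 -0.02901573407633595
ends [[ 0.4872585  -0.15814852  0.182     ]
 [ 0.47219747 -0.27894279  0.182     ]]
mid x at y=-.21 0.4800686987156955
```

```bash
python3 - <<'E'
from h import *
v=cam('wrist');H=cv2.cvtColor(v['pixels'],cv2.COLOR_RGB2HSV)
m=cv2.inRange(H,(3,120,120),(14,255,255))
L=[];Rr=[]
for r in range(135,222):
    x=np.flatnonzero(m[r,262:292])+262; L.append((x[0]-.5,r));Rr.append((x[-1]+.5,r))
A=onz(v,L,.182);B=onz(v,Rr,.182);C=(A+B)/2
f=np.polyfit(C[:,1],C[:,0],1);yaw=-np.arctan(f[0]);print('yaw',yaw,'w',np.median(B[:,0]-A[:,0]),'x@-.218',np.polyval(f,-.218))
e=onz(v,[(276.5,130),(279,283.5)],.182);print(e,np.linalg.norm(e[0]-e[1]),e.mean(0))
P=[e[:,0].mean(),e[:,1].mean(),.182-.03]
for a in(-.085,-.1,-.115,yaw):print(a,go(P,rt(a-np.pi/2)))
E
```

```text
yaw -0.0955156345475869 w 0.011558506444754368 x@-.218 0.47990792493796836
[[ 0.48528636 -0.15575303  0.182     ]
 [ 0.47460404 -0.27692948  0.182     ]] 0.1216463899755972 [ 0.4799452  -0.21634126  0.182     ]
-0.085 ([0.02, -0.101, -2.988], [0.002, 0.001, 0.015])
-0.1 ([0.02, -0.101, -2.988], [0.002, 0.001, -0.0])
-0.115 ([0.02, -0.101, -2.988], [0.002, 0.001, -0.015])
-0.0955156345475869 ([0.02, -0.101, -2.988], [0.002, 0.001, 0.004])
```

Emit:
move_arm(plan=[0.02,-0.08,-0.6,0,0,0.004,0.02,-0.08,-1.3,0,0,0.004,0.02,-0.08,-1.9,0,0,0.004,0.02,-0.08,-2.4,0,0,0.004,0.02,-0.08,-2.8,0,0,0.004,0.02,-0.08,-3.07,0,0,0.004,0.02,-0.08,-3.07,0,0,0.004])

```text
time_s: 9.55
eef_pos: [0.4799, -0.2136, 0.147]
eef_rot: [-0.0, 0.739, 0.673, -0.0]
wrist_force: [0.5, -0.3, 0.0]
opening: 0.523
grasp_force: 0.0
```

Emit:
move_arm(plan=[0,0,0,0,0,0,0,0,0,0,0,0,0,0,0,0,0,0,0,0,0,0,0,0,0,0,0,0,0,0,0,0,0,0,0,0], grip=5)

```text
time_s: 10.3
eef_pos: [0.4805, -0.215, 0.149]
eef_rot: [0.002, 0.74, 0.673, -0.0]
wrist_force: [-2.2, 1.0, 6.4]
opening: 0.127
grasp_force: 59.6
```

Emit:
move_arm(plan=[0,0,0.1,0,0,0,0,0,0.3,0,0,0,0,0,0.6,0,0,0,0,0,1.0,0,0,0,0,0,1.5,0,0,0,0,0,2.2,0,0,0,0,0,2.9,0,0,0,0,0,3.5,0,0,0,0,0,4.0,0,0,0,0,0,4.0,0,0,0])

```text
time_s: 11.55
eef_pos: [0.4811, -0.2152, 0.351]
eef_rot: [0.004, 0.74, 0.673, 0.0]
wrist_force: [0.9, -0.0, -2.1]
opening: 0.133
grasp_force: 58.6
```

```bash
python3 - <<'E'
from h import *
o=ctrl.get_obs();print(o['eef_pos'],o['eef_rot'],o['wrist_force'],o['torque'],o['opening'])
v=cam('wrist','w7.png');t=cam('top');s=cam('scene')
g=lambda c,x,y,w,h:cv2.resize(cv2.cvtColor(c['pixels'],4)[y:y+h,x:x+w],(400,300),interpolation=2)
cv2.imwrite('pics/c7.png',np.hstack([g(v,0,0,560,420),g(s,100,120,200,150)]))
E
```

```text
[ 0.48107971 -0.21516805  0.35098814] [3.61864138e-03 7.39933348e-01 6.72670370e-01 3.44514919e-04] [ 0.94747171 -0.01922119 -2.13369857] [-0.02989317 -0.05084456 -0.0517833 ] 0.13270657737722713
```

View pics/c7.png

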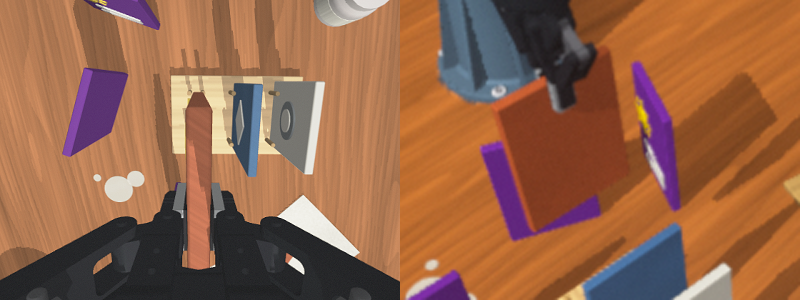

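The plaque is held well, but the fingertips would pass only about 3 mm above the bar. I'll lower it back into its slot and regrip about 9 mm higher.

Emit:
move_arm(plan=[0,0,-0.7,0,0,0,0,0,-1.5,0,0,0,0,0,-2.3,0,0,0,0,0,-2.8,0,0,0,0,0,-3.05,0,0,0,0,0,-3.3,0,0,0,0,0,-3.55,0,0,0,0,0,-3.8,0,0,0,0,0,-3.93,0,0,0,0,0,-3.99,0,0,0])

```text
time_s: 12.95
eef_pos: [0.4806, -0.2145, 0.1491]
eef_rot: [0.001, 0.74, 0.673, 0.0]
wrist_force: [-2.9, 5.3, 16.3]
opening: 0.133
grasp_force: 61.1
```

Emit:
move_arm(plan=[0,0,0,0,0,0,0,0,0,0,0,0,0,0,0.08,0,0,0,0,0,0.17,0,0,0,0,0,0.17,0,0,0], grip=30)

```text
time_s: 13.58
eef_pos: [0.4806, -0.2148, 0.1576]
eef_rot: [0.001, 0.74, 0.673, -0.0]
wrist_force: [0.4, 0.5, -0.3]
opening: 0.356
grasp_force: 0.0
```

Emit:
move_arm(plan=[0,0,0,0,0,0,0,0,0,0,0,0,0,0,0,0,0,0,0,0,0,0,0,0,0,0,0,0,0,0], grip=5)

```text
time_s: 14.2
eef_pos: [0.4802, -0.2146, 0.1571]
eef_rot: [0.001, 0.74, 0.673, -0.0]
wrist_force: [-1.4, 0.2, 4.6]
opening: 0.126
grasp_force: 60.0
```

Emit:
move_arm(plan=[0,0,0.1,0,0,0,0,0,0.3,0,0,0,0,0,0.6,0,0,0,0,0,1.0,0,0,0,0,0,1.5,0,0,0,0,0,2.2,0,0,0,0,0,2.9,0,0,0,0,0,3.5,0,0,0,0,0,4.0,0,0,0,0,0,4.0,0,0,0])

```text
time_s: 15.45
eef_pos: [0.4811, -0.2152, 0.36]
eef_rot: [0.004, 0.74, 0.673, 0.0]
wrist_force: [0.0, -0.1, -2.2]
opening: 0.124
grasp_force: 59.0
```

```bash
cat >> h.py <<'E'
def place(phi,xb,zb,K=.1455,y=0): # TCP pose for plaque tilt phi (deg), back bottom edge at (xb,zb) mm
    f=np.radians(phi);p=np.array([xb,zb])+6*np.array([-np.cos(f),np.sin(f)])+K*1e3*np.array([np.sin(f),np.cos(f)])
    return w(p[0],y,p[1]),R.from_euler('z',YAW)*R.from_euler('y',f)*R.from_euler('z',-np.pi/2)*R.from_matrix(R0)
E
python3 - <<'E'
from h import *
o=ctrl.get_obs();print(o['eef_pos'],o['wrist_force'],o['torque'])
for a in((0,-67.5,206),(19,-67.5,106),(20,-67.5,26),(20,-67.5,16),(22.2,-67.5,16)):
    P,Q=place(*a);print(a,P.round(4),*go(P,Q))
print('clear s', 146)
v=cam('wrist','w8.png')
E
```

```text
[ 0.48106078 -0.21515904  0.35997555] [ 0.03605014 -0.14294376 -2.18308986] [ 0.03212602 -0.01819622  0.02639733]
(0, -67.5, 206) [0.5593 0.1691 0.3515] [1.565, 7.685, -0.17] [0.005, 0.005, -0.182]
(19, -67.5, 106) [0.6052 0.1561 0.2455] [2.482, 7.424, -2.289] [0.067, 0.331, -0.181]
(20, -67.5, 26) [0.6075 0.1554 0.1648] [2.529, 7.411, -3.904] [0.07, 0.348, -0.181]
(20, -67.5, 16) [0.6075 0.1554 0.1548] [2.529, 7.411, -4.104] [0.07, 0.348, -0.181]
(22.2, -67.5, 16) [0.6126 0.1539 0.153 ] [2.631, 7.382, -4.14] [0.077, 0.386, -0.18]
clear s 146
```

Emit:
move_arm(plan=[0.06,0.3,0,0,0,0,0.22,1.1,0,0,0,-0.02,0.4,2.0,0,0,0,-0.05,0.6,3.0,0,0,0,-0.07,0.82,4.0,0,0,0,-0.1,1.03,5.0,0,0,0,-0.12,1.25,6.0,0,0,0,-0.14,1.4,6.9,0,0,0,-0.16,1.53,7.5,0,0,0,-0.18,1.565,7.685,0,0.005,0.005,-0.182])

```text
time_s: 16.75
eef_pos: [0.5573, 0.1724, 0.3552]
eef_rot: [-0.004, 0.797, 0.604, -0.002]
wrist_force: [0.3, -0.6, -2.4]
opening: 0.126
grasp_force: 58.9
```

```bash
python3 - <<'E'
from h import *
o=ctrl.get_obs();print(o['eef_pos'],o['wrist_force'],o['torque'])
for a in((6,-67.5,180),(12,-67.5,150),(18,-67.5,120),(19,-67.5,90),(19,-67.5,60),(19,-67.5,36),(19,-67.5,26),(19,-67.5,20)):
    P,Q=place(*a,K=.145);print(a,*go(P,Q))
E
```

```text
[0.55726256 0.17242785 0.35516081] [ 0.26186953 -0.6441636  -2.43299228] [-0.04959079  0.01137327  0.05761645]
(6, -67.5, 180) [0.333, -0.15, -0.607] [0.024, 0.094, -0.003]
(12, -67.5, 150) [0.623, -0.232, -1.242] [0.053, 0.194, -0.003]
(18, -67.5, 120) [0.908, -0.313, -1.908] [0.081, 0.295, -0.003]
(19, -67.5, 90) [0.955, -0.327, -2.522] [0.086, 0.312, -0.003]
(19, -67.5, 60) [0.955, -0.327, -3.122] [0.086, 0.312, -0.003]
(19, -67.5, 36) [0.955, -0.327, -3.602] [0.086, 0.312, -0.003]
(19, -67.5, 26) [0.955, -0.327, -3.802] [0.086, 0.312, -0.003]
(19, -67.5, 20) [0.955, -0.327, -3.922] [0.086, 0.312, -0.003]
```

Emit:
move_arm(plan=[0.15,-0.07,-0.3,0.012,0.047,0,0.333,-0.15,-0.6,0.024,0.094,0,0.48,-0.19,-0.9,0.038,0.144,0,0.623,-0.232,-1.24,0.053,0.194,0,0.77,-0.27,-1.57,0.067,0.245,0,0.908,-0.313,-1.9,0.081,0.295,0,0.955,-0.327,-2.3,0.086,0.312,0,0.955,-0.327,-2.8,0.086,0.312,0,0.955,-0.327,-3.1,0.086,0.312,0,0.955,-0.327,-3.1,0.086,0.312,0])

```text
time_s: 18.0
eef_pos: [0.605, 0.1534, 0.2004]
eef_rot: [-0.131, 0.787, 0.594, -0.1]
wrist_force: [-0.0, -0.3, -2.7]
opening: 0.132
grasp_force: 58.9
```

```bash
python3 - <<'E'
from h import *
v=cam('wrist','w9.png');s=cam('scene');t=cam('top')
o=ctrl.get_obs();print(o['eef_pos'],o['wrist_force'],o['torque'])
for a in((19,-67.5,60),(19,-67.5,30),(19,-67.5,20),(19,-67.5,16)):
    P,Q=place(*a,K=.145);print(a,*go(P,Q))
g=lambda c,x,y,w,h:cv2.resize(cv2.cvtColor(c['pixels'],4)[y:y+h,x:x+w],(400,300),interpolation=2)
cv2.imwrite('pics/c9.png',np.vstack([np.hstack([g(v,0,0,560,420),g(s,270,80,160,120)]),np.hstack([g(s,285,130,120,90),g(t,175,145,120,90)])]))
E
```

```text
[0.60668575 0.15344806 0.20319705] [ 0.90975787 -0.28912391 -2.21203726] [-0.09038772 -0.37242697 -0.01922833]
(19, -67.5, 60) [-0.033, 0.053, -0.083] [0.001, 0.005, 0.001]
(19, -67.5, 30) [-0.033, 0.053, -0.683] [0.001, 0.005, 0.001]
(19, -67.5, 20) [-0.033, 0.053, -0.883] [0.001, 0.005, 0.001]
(19, -67.5, 16) [-0.033, 0.053, -0.963] [0.001, 0.005, 0.001]
```

View pics/c9.png

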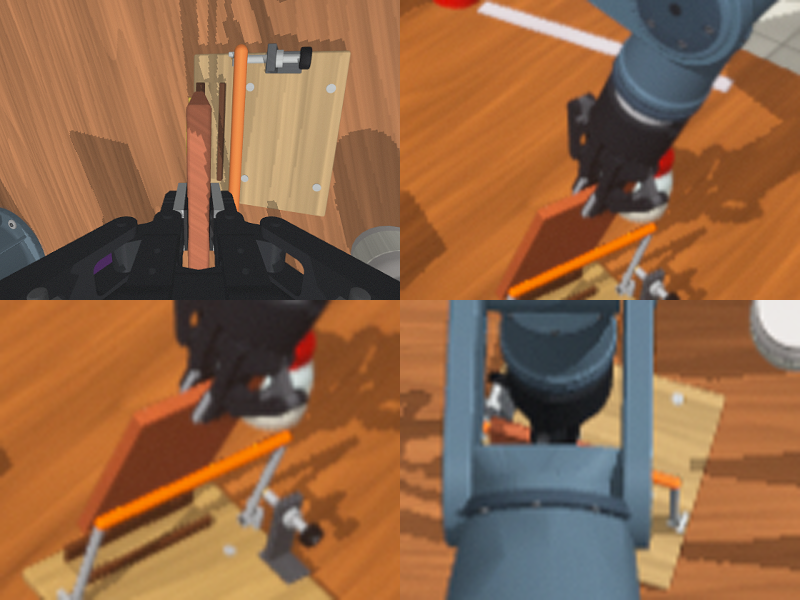

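The plaque is above the channel, in front of the bar, at a 19° tilt. I lower it slowly.

Emit:
move_arm(plan=[-0.01,0.02,-0.1,0,0,0,-0.03,0.05,-0.25,0,0.003,0,-0.03,0.05,-0.4,0,0.005,0,-0.03,0.05,-0.55,0,0.005,0,-0.03,0.05,-0.68,0,0.005,0,-0.03,0.05,-0.78,0,0.005,0,-0.03,0.05,-0.85,0,0.005,0,-0.03,0.05,-0.88,0,0.005,0,-0.03,0.05,-0.88,0,0.005,0])

```text
time_s: 19.27
eef_pos: [0.6047, 0.1558, 0.1579]
eef_rot: [-0.132, 0.787, 0.594, -0.101]
wrist_force: [0.6, -0.3, -1.9]
opening: 0.13
grasp_force: 59.0
```

```bash
python3 - <<'E'
from h import *
o=ctrl.get_obs();print(o['eef_pos'],o['wrist_force'],o['torque'])
for a in((19,-67.5,20),(19,-67.5,16),(20,-67.5,16),(21,-67.5,16),(22,-67.5,16),(23,-67.5,16)):
    P,Q=place(*a,K=.145);print(a,*go(P,Q))
E
```

```text
[0.60470864 0.15583361 0.15794034] [ 0.57829698 -0.25386732 -1.85340272] [-0.05441483 -0.3252248  -0.00821553]
(19, -67.5, 20) [0.006, 0.005, 0.022] [0.001, -0.002, 0.001]
(19, -67.5, 16) [0.006, 0.005, -0.058] [0.001, -0.002, 0.001]
(20, -67.5, 16) [0.053, -0.008, -0.073] [0.006, 0.015, 0.001]
(21, -67.5, 16) [0.099, -0.021, -0.088] [0.011, 0.032, 0.001]
(22, -67.5, 16) [0.145, -0.034, -0.105] [0.015, 0.048, 0.001]
(23, -67.5, 16) [0.191, -0.047, -0.122] [0.02, 0.065, 0.001]
```

Emit:
move_arm(plan=[0,0,-0.02,0,0,0,0,0,-0.04,0,0,0,0,0,-0.04,0,0,0])

```text
time_s: 19.65
eef_pos: [0.6046, 0.1558, 0.1558]
eef_rot: [-0.132, 0.787, 0.594, -0.101]
wrist_force: [-0.2, -0.1, -2.8]
opening: 0.134
grasp_force: 59.0
```

Emit:
move_arm(plan=[0,0,-0.01,0,0,0,0,0,-0.01,0,0,0])

```text
time_s: 19.9
eef_pos: [0.6047, 0.1558, 0.1554]
eef_rot: [-0.132, 0.787, 0.594, -0.101]
wrist_force: [0.0, 0.9, -2.9]
opening: 0.124
grasp_force: 59.0
```

Emit:
move_arm(plan=[0.03,-0.008,-0.01,0.003,0.01,0,0.06,-0.016,-0.02,0.006,0.02,0,0.09,-0.024,-0.028,0.009,0.03,0,0.11,-0.031,-0.037,0.011,0.04,0,0.11,-0.031,-0.037,0.011,0.04,0])

```text
time_s: 20.52
eef_pos: [0.6103, 0.1541, 0.1533]
eef_rot: [-0.148, 0.784, 0.592, -0.113]
wrist_force: [-0.0, -1.2, -2.3]
opening: 0.129
grasp_force: 59.0
```

```bash
python3 - <<'E'
from h import *
v=cam('wrist');s=cam('scene')
o=ctrl.get_obs();print(o['eef_pos'],o['wrist_force'],o['torque'])
for a in((21.4,-67.5,16),(22.4,-67.5,16)):
    P,Q=place(*a,K=.145);print(a,*go(P,Q))
g=lambda c,x,y,w,h:cv2.resize(cv2.cvtColor(c['pixels'],4)[y:y+h,x:x+w],(400,300),interpolation=2)
cv2.imwrite('pics/c10.png',np.hstack([g(v,150,60,320,240),g(s,285,120,120,90)]))
E
```

```text
[0.61019245 0.15427454 0.15345213] [ 0.0020399 -0.6109812 -1.4442487] [-0.07441515 -0.34545289  0.00648797]
(21.4, -67.5, 16) [0.008, 0.005, -0.005] [0.002, -0.002, 0.001]
(22.4, -67.5, 16) [0.054, -0.008, -0.022] [0.006, 0.015, 0.001]
```

View pics/c10.png

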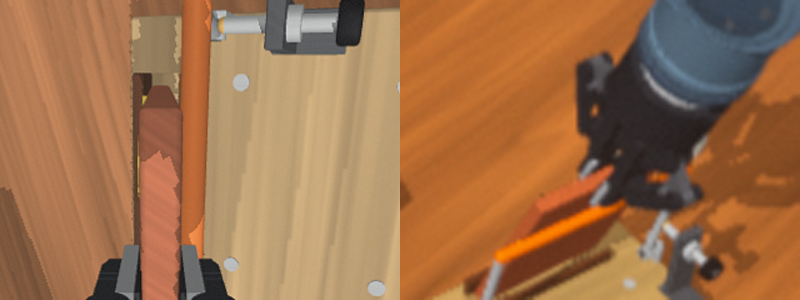

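That was one picture more than the limit of 10 (I count 11), so I'll view no more and go on by numbers and force. It shows the plaque just in front of the bar, still inside the channel.

Emit:
move_arm(plan=[0,0,-0.01,0,0,0,0,0,-0.02,0,0,0,0,0,-0.02,0,0,0])

```text
time_s: 21.0
eef_pos: [0.6103, 0.1543, 0.1531]
eef_rot: [-0.148, 0.784, 0.592, -0.113]
wrist_force: [-0.2, 0.1, 1.1]
opening: 0.129
grasp_force: 59.5
```

Emit:
move_arm(plan=[0,0,-0.01,0,0,0,0,0,-0.02,0,0,0,0,0,-0.02,0,0,0])

```text
time_s: 21.38
eef_pos: [0.6107, 0.1542, 0.1529]
eef_rot: [-0.148, 0.784, 0.592, -0.112]
wrist_force: [0.7, -1.3, 7.0]
opening: 0.126
grasp_force: 60.3
```

Emit:
move_arm(plan=[0,0,0.018,0,0,0,0.023,-0.006,0.01,0.0025,0.008,0,0.035,-0.01,0.006,0.004,0.012,0,0.035,-0.01,0.006,0.004,0.012,0])

```text
time_s: 21.88
eef_pos: [0.6118, 0.1539, 0.1524]
eef_rot: [-0.154, 0.783, 0.591, -0.117]
wrist_force: [-1.3, -0.4, 6.4]
opening: 0.13
grasp_force: 60.1
```

Emit:
move_arm(plan=[0.012,-0.003,-0.004,0.001,0.004,0,0.023,-0.006,-0.008,0.0025,0.008,0,0.023,-0.006,-0.008,0.0025,0.008,0])

```text
time_s: 22.25
eef_pos: [0.6123, 0.1538, 0.1519]
eef_rot: [-0.158, 0.782, 0.59, -0.12]
wrist_force: [-4.4, -1.5, 7.1]
opening: 0.124
grasp_force: 60.0
```

Emit:
move_arm(plan=[0,0,0.008,0,0,0,0,0,0.008,0,0,0,0,0,0.008,0,0,0,0,0,0.008,0,0,0], grip=28)

```text
time_s: 22.75
eef_pos: [0.6131, 0.1535, 0.1516]
eef_rot: [-0.157, 0.783, 0.591, -0.119]
wrist_force: [-0.4, -0.6, -0.2]
opening: 0.326
grasp_force: 0.0
```

Emit:
move_arm(plan=[0.04,-0.01,0.1,0,0,0,0.11,-0.03,0.28,0,0,0,0.22,-0.06,0.55,0,0,0,0.36,-0.1,0.92,0,0,0,0.55,-0.16,1.4,0,0,0,0.73,-0.21,1.85,0,0,0,0.73,-0.21,2.8,0,0,0,0.2,0,3.6,0,0,0,-0.6,0.3,4.0,0,0,0,-1.5,0.5,4.0,0,0,0])

```text
time_s: 24.0
eef_pos: [0.5383, 0.1788, 0.3553]
eef_rot: [-0.155, 0.783, 0.591, -0.116]
wrist_force: [0.6, -0.1, 0.2]
opening: 0.329
grasp_force: 0.0
```

```bash
python3 - <<'E'
from h import *
o=ctrl.get_obs();print(o['eef_pos'],o['wrist_force'],o['time_s'])
s=cam('scene','s11.png');t=cam('top','t11.png')
f=np.radians(22.3)
ax=np.array([np.sin(f),np.cos(f)])*170;b=np.array([-67.5,16])
for nm,c in(('s',s),('t',t)):
    H=cv2.cvtColor(c['pixels'],cv2.COLOR_RGB2HSV)
    P=[w(*(b[:1]),y,b[1]) for y in()]
    P=[w(b[0]+ax[0],y,b[1]+ax[1]) for y in(-60,60)]+[w(b[0]+ax[0]-12*np.cos(f),y,b[1]+ax[1]+12*np.sin(f)) for y in(-60,60)]
    q=proj(c,P);print(nm,'expected top corners',q.round(1).tolist())
    x0,y0=q.min(0).astype(int)-12;x1,y1=q.max(0).astype(int)+40
    m=np.zeros(H.shape[:2],np.uint8);m[y0:y1,x0:x1]=cv2.inRange(H[y0:y1,x0:x1],(2,140,90),(11,255,255))
    cs=sorted(cv2.findContours(m,0,2)[0],key=cv2.contourArea)[-3:]
    for k in cs:print(cv2.contourArea(k),cv2.approxPolyDP(k,2.5,True).reshape(-1,2).tolist())
E
```

```text
[0.53827165 0.17881237 0.35533128] [ 0.62443393 -0.14459648  0.232417  ] 24.0
s expected top corners [[328.3, 182.9], [366.9, 164.8], [325.7, 178.7], [364.2, 160.9]]
13.5 [[364, 149], [377, 148]]
205.0 [[352, 182], [317, 198], [314, 207], [341, 194]]
360.0 [[365, 166], [356, 166], [329, 178], [317, 193], [360, 173]]
t expected top corners [[248.0, 191.2], [204.9, 178.9], [246.7, 195.0], [203.4, 182.7]]
28.0 [[213, 203], [209, 213], [225, 217], [212, 212]]
36.5 [[221, 185], [220, 195], [224, 199], [224, 186]]
261.0 [[236, 190], [238, 221], [244, 223], [247, 193]]
```

Emit:
move_arm(plan=[-0.8,0.8,0.1,0,-0.1,0,-1.6,1.6,0.1,0,-0.2,0,-2.4,2.4,0.1,-0.05,-0.3,0,-3.2,3.2,0.1,-0.08,-0.35,0,-3.8,4.0,0.1,-0.09,-0.37,0,-3.8,4.0,0.1,-0.09,-0.37,0])

```text
time_s: 24.85
eef_pos: [0.3461, 0.3811, 0.3586]
eef_rot: [-0.01, 0.796, 0.606, 0.002]
wrist_force: [1.1, -0.0, -0.1]
opening: 0.325
grasp_force: 0.0
```

```bash
python3 - <<'E'
from h import *
s=cam('scene','s12.png');t=cam('top','t12.png')
f=np.radians(22.3);u=np.array([np.sin(f),np.cos(f)]);n=np.array([np.cos(f),-np.sin(f)]);b=np.array([-67.5,16])
def pt(y,h,d):q=b+u*h-n*d;return w(q[0],y,q[1])
H=cv2.cvtColor(t['pixels'],cv2.COLOR_RGB2HSV)
print('sun exp',proj(t,[pt(30,100,13)]))
m=cv2.inRange(H,(20,150,120),(34,255,255));m[:150]=0;m[245:]=0;m[:,:180]=0;m[:,290:]=0
ys,xs=np.nonzero(m);print('sun seen',len(xs),xs.mean() if len(xs) else 0,ys.mean() if len(xs) else 0)
print('plaque exp TL,TR,BR,BL',proj(t,[pt(60,170,12),pt(-60,170,12),pt(-60,14,12),pt(60,14,12)]).round(1).tolist(),'back top',proj(t,[pt(60,170,0),pt(-60,170,0)]).round(1).tolist())
m=cv2.inRange(H,(2,120,60),(12,255,255))[150:245,180:290]
sx=cv2.morphologyEx(m,cv2.MORPH_OPEN,np.ones((3,3)));k=max(cv2.findContours(sx,0,2)[0],key=cv2.contourArea);print(cv2.contourArea(k),(cv2.boxPoints(cv2.minAreaRect(k))+[180,150]).round(1).tolist())
H=cv2.cvtColor(s['pixels'],cv2.COLOR_RGB2HSV);m=cv2.inRange(H,(5,230,200),(16,255,255));m[:,:280]=0;m[:,420:]=0
k=max(cv2.findContours(m,0,2)[0],key=cv2.contourArea);print('bar',cv2.boxPoints(cv2.minAreaRect(k)).round(1).tolist())
o=ctrl.get_obs();print(o['eef_pos'],o['time_s'])
E
```

```text
sun exp [[214.34626178 197.97480285]]
sun seen 85 214.35294117647058 198.12941176470588
plaque exp TL,TR,BR,BL [[203.4, 182.7], [246.7, 195.0], [244.4, 219.4], [205.0, 208.1]] back top [[204.9, 178.9], [248.0, 191.2]]
3166.5 [[180.0, 150.0], [289.0, 150.0], [289.0, 244.0], [180.0, 244.0]]
bar [[313.20001220703125, 195.1999969482422], [370.8999938964844, 168.60000610351562], [372.3999938964844, 171.89999389648438], [314.70001220703125, 198.5]]
[0.34842381 0.37885763 0.3577573 ] 24.95
```

The sun is within 0.2 px of where a seated plaque should show it, and the bar is unchanged against the stop.

```bash
python3 -c "
from bench import ctrl
print(ctrl.hand_in())"
```

```text
the job is handed in; nothing more can be done
None
```

I swung the prop to rest against its stop screw at about 1.80 rad, stood the terracotta plaque in the middle of the channel, sun side to the front, leaning on the prop, and handed the job in at about 25 s; I viewed 11 pictures against the limit of 10.

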